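# Set out the stain and mending corner

### The job

Set out the stain and mending corner: lay the wooden riser board flat in the back left corner of the grey tray, its long side along the back fence, pushed up snug against both fences, and then stand the squeeze bottle upright on the middle of the board. Lay the scrub brush, bristles down, in the middle of the right half of the tray, pointing front to back, parallel to the tray's left fence. Stand the thread spool on the worktop exactly midway between the candle jar and the small starch bottle, and leave these two where they are.

Things in the scene. Friction and masses are not known exactly. Their poses are not given: they have to be found in the camera images.
- tray: Grey fixed tray at the left, floor 130 (x) x 210 (y), 4 mm thick. Two white fences 5 mm thick: back (inner face x = +60) and left (inner face y = +100), tops 12 mm above the worktop, 8 above the floor. Front and right open. Origin: centre of its underside; x away from the robot, y left (yaw up to 0.25). A board in the corner has its centre at (30, 50) mm; the right half is y < 0, its middle (0, -52).
- riser_board: Loose plain wooden board, a flat block 60 (x) x 100 (y) x 24 (z) mm with 3 mm rounded edges, about 0.12 kg. Origin: centre of its underside. It stands well above the fences, so it can be held by its upper half across the 60 mm width while it lies in the corner.
- stain_bottle: Loose pale squeeze bottle of stain lifter with a blue screw cap, standing. Oval body 40 (x) x 58 (y) mm, 135 mm tall, cap of 27 mm diameter above it up to 150 mm; about 0.29 kg. Taller than the starch bottle. Origin: centre of its underside, z up.
- brush: Loose grey scrub brush with an arched handle on top, bristles down: 30 (x) wide, 85 (y) long, 55 mm tall, about 0.07 kg; can be gripped across its 30 mm width at any height. Origin: centre of its underside, y along its length, z up.
- spool: Loose standing wooden thread spool with cream thread: 25 mm diameter, 50 mm tall, 0.025 kg. Origin: centre of its underside, z up.
- candle_jar: Round glass candle jar, 76 mm diameter, 90 mm tall; it does not move. Origin: centre of its underside.
- starch_bottle: Small cream bottle of starch with a brown cap, 38 (x) x 52 (y) x 135 mm tall, loose, stands in front of the candle jar (nearer the robot), its centre 160 mm from the jar's. Origin: centre of its underside. Leave it alone.
Mind the look-alikes: they are no part of the job. What is shaped like the spool but pink is not meant.

How it is judged:
At the end, for the whole second after the job is handed in: Board flat on the tray, within 5 mm of both fences, square to 0.06 rad; squeeze bottle upright on it within 15 mm of its middle; brush within 15 mm of the middle of the tray's right half, parallel to the left fence to 0.2 rad; spool standing within 15 mm of the jar-starch midpoint; all at rest (x of riser_board in the frame of tray between 0.025 and 0.034 m and y of riser_board in the frame of tray between 0.045 and 0.054 m and z of riser_board in the frame of tray between 0 and 0.009 m and angle between the y axis of riser_board and the y axis of tray, either way round below 0.06 rad and angle between riser_board's own z axis and vertical below 0.05 rad and horizontal distance between stain_bottle and riser_board below 0.015 m and z of stain_bottle in the frame of riser_board between 0.018 and 0.03 m and angle between each of stain_bottle, brush, spool's own z axis and vertical below 0.1 rad and x of brush in the frame of tray between -0.0175 and 0.0175 m and y of brush in the frame of tray between -0.0675 and -0.0375 m and z of brush in the frame of tray between 0 and 0.009 m and angle between the y axis of brush and the x axis of tray, either way round below 0.2 rad and x of spool in the frame of candle_jar between -0.095 and -0.065 m and y of spool in the frame of candle_jar between -0.015 and 0.015 m and height (world z) of spool below 0.006 m and linear speed of each of riser_board, stain_bottle, brush, spool below 0.02 m/s); the robot touches nothing.
It fails at once if the starch bottle is moved by more than 20 mm (distance of starch_bottle from where it was at the start of the episode above 0.02 m).
It also fails if it takes over 106 s, if anything falls off the work surface, if the arm or the gripper's body presses on something with over 40 N, if the wrist force passes 120 N, or if a joint passes its speed limit or range.

### The arm

A 7-joint arm with a two-finger parallel gripper is mounted at the origin on a cart in front of the work surface, level with it; the furniture and walls round the work are solid. World frame = base frame: x ahead of the robot, y to its left, z up, the work surface at z = 0. Lengths are in m, angles in rad, forces in N, time in s.
With the tool pointing down it reaches from about 0.4 to 0.925 m from the base axis. Payload 5.6 kg.
Tool frame: the origin (TCP) lies at the very end of the fingers, on their centre line; the grasp point (between the pads) lies 19 mm behind it (r.grasp_offset is the distance from the TCP to the grasp point, in m); z points along the fingers, y is the line along which they close (so a half turn about z gives the same grasp; the last joint's range is limited). The gripper opens to 85 mm and grips with 20 to 120 N. Pads are 22 mm wide; open, the fingers measure 114 mm over their backs; the gripper's body (76 mm by 85 mm) begins 54 mm behind the grasp point. The pads swing forward as they close: fully open they stand 13 mm farther back than shut.
Start: joints at [1.252, 0.468, -0.012, 1.603, 0.006, 1.071, -0.056], TCP at [0.177, -0.625, 0.231] pointing down, gripper open.
Joint ranges: [-2.53, 2.53], [-0.31, 2.02], [-1.57, 1.55], [0.28, 2.44], [-1.29, 4.43], [0.15, 1.84], [-2.92, 2.92]. Speed limits (rad/s): [2.57, 2.57, 3.14, 3.14, 3.14, 3.14, 3.14].

### API

Orientations are given as a 3x3 rotation matrix whose columns are the frame's x, y, z axes.
In Python, from rig import telemetry, grab_frame, get_calibration, sign_off, r gives the robot as it stands.
- The arm moves only by the tool play_rows, never from a script. Its argument "motion" is a list of rows, each a list of 5 numbers: the shift along the tool's x, y, z in units of 0.15 m (1.0 is 0.15 m), then the turn about the tool's z in units of 360 degrees (1.0 is 360 degrees), then the finger opening in mm, from 0 to 85.4. A call has 1 to 20 rows; each row is the pose to reach, as a shift and turn from the pose commanded when the call began, along the tool's axes at that moment, turning the shorter way round; what a row does not reach only later rows make up. A row lasts 1/8 s, in which the tool goes at most 62.5 mm and 10.7 degrees, less where a joint would pass 70% of its speed; a pose out of reach is approached as far as the arm can. A call with a number of a shift or a turn outside -1 to 1 is refused whole. A call with a gripper value outside its range is refused whole. The fingers move at their own pace and stop on an object; the grip force is fixed at half the most. Time passes only in rows, so rows that repeat a pose let the fingers close. It gives the time, the measured TCP pose, the force, the opening and the grip force at its end, in the units of the state.
- telemetry.state(): the state, without advancing time (a new reading comes with each control period).
- grab_frame(name): name is "side" or "top" or "wrist"; returns the picture (480x640x3 uint8, red, green, blue); there is no depth.
- get_calibration(name): a dict with "K" (3x3 intrinsics, pixels), "R" (3x3) and "t" (3): a world point X has camera coordinates R X + t. Camera axes: x right, y down, z forward; pixel columns grow to the right and rows downward; lengths in m; the calibration is good to about 2 mm. A picture is of the moment at which its call begins: read the wrist's pose just before it. get_calibration takes no time and is no camera call; for the wrist camera it gives the pose at the moment of the call.
- sign_off(): hands the job in; it is judged then, once.
The state is a dict: "t": time; "joint_positions": joint angles; "joint_velocities": joint speeds; "effort": joint torques, N m; "ee_pos": TCP position; "ee_rot": TCP orientation; "contact_force": force on the tool from outside, world axes, zero at the start; "torque": the same for the moment, N m; "gripper_width": finger opening in m; "finger_force": force on a finger pad.
Only numpy, scipy, OpenCV 4.12 (cv2) and the standard library are available. Lean on these libraries where they do the work, as an engineer would, in place of code of your own. Each camera call takes 0.05 s, during which the arm holds its last target. There are 200 camera calls.

## Working session

There is one attempt and no reset: what is moved stays moved. The work goes in short steps, Python scripts to look and compute and a tool call to move; the robot and the scene stay as the last step left them, time stands still between calls to the robot, and variables do not carry over. Pictures are saved under pics/ and viewed, at most 16 in all, crops included, and the job is handed in when it is done.

Besides the shell and the picture viewer there is one more tool, called after ">>>" as name(argument=value, ...), one argument or row to a line, values as JSON. play_rows: Moves the arm, as the interface text tells. Its arguments: {"type":"object","properties":{"motion":{"type":"array"}},"required":["motion"]}

```bash
mkdir -p pics; ls
python3 - <<'E'
from rig import *
import cv2,numpy as np
print(telemetry.state())
for n in ("top","side"):
    im=grab_frame(n); cv2.imwrite(f"pics/{n}0.png",im[:,:,::-1]); c=get_calibration(n); print(n,c)
E
```

```text
pics
{'t': 0.0, 'joint_positions': array([ 1.25198929,  0.46839722, -0.01157703,  1.60364404,  0.00597482,
        1.0714234 , -0.0562966 ]), 'joint_velocities': array([-1.87300461e-03,  2.87199446e-05,  1.98522688e-05,  8.13759404e-04,
       -1.04621233e-03,  1.50055845e-03,  4.49532935e-04]), 'effort': array([-1.58746589e-04, -5.32380152e+01,  2.14310613e-02, -2.51298273e+01,
        1.14662331e-02,  7.86967110e-03,  9.66545798e-06]), 'ee_pos': array([ 0.17677765, -0.62489986,  0.23031687]), 'ee_rot': array([[ 9.62231720e-01,  2.72231047e-01, -6.11678541e-04],
       [ 2.72231709e-01, -9.62230167e-01,  1.73278468e-03],
       [-1.16857756e-04, -1.83385868e-03, -9.99998312e-01]]), 'contact_force': array([ 0.29830423, -0.95321283,  0.3488186 ]), 'torque': array([-0.02251224, -0.00650644,  0.05665118]), 'finger_force': 0.0, 'gripper_width': 0.08557449004295394}
top {'K': array([[470.13571204,   0.        , 322.88509851],
       [  0.        , 470.13571204, 241.29040847],
       [  0.        ,   0.        ,   1.        ]]), 'R': array([[ 0.00547474, -0.99951395,  0.03069009],
       [-0.99797979, -0.00740381, -0.0630993 ],
       [ 0.06329586, -0.03028264, -0.99753526]]), 't': array([-0.01426869,  0.51986263,  1.02030396])}
side {'K': array([[570.7341913 ,   0.        , 316.74077517],
       [  0.        , 570.7341913 , 237.75636546],
       [  0.        ,   0.        ,   1.        ]]), 'R': array([[ 0.33007921, -0.94394672,  0.00350805],
       [-0.40890652, -0.14633398, -0.90076736],
       [ 0.85078974,  0.29589011, -0.43428777]]), 't': array([-0.15471438,  0.26247466,  1.06475276])}
```

View pics/top0.png

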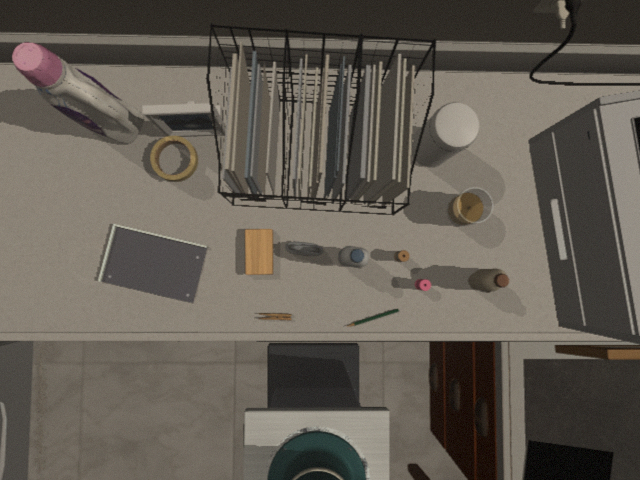

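View pics/side0.png

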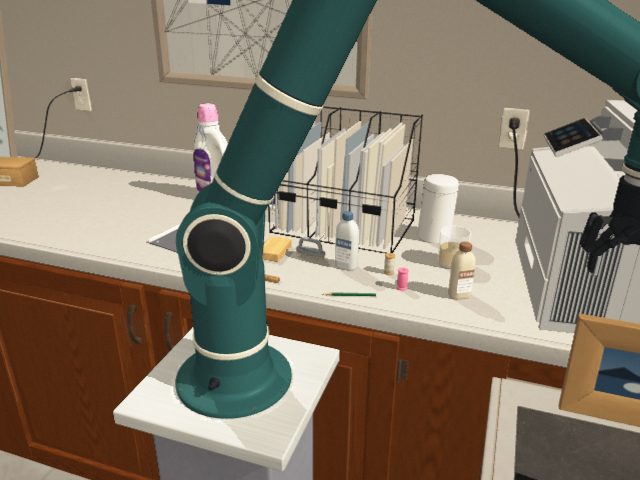

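Top view: tray corners are about (112,226), (207,245), (194,301) and (98,280). Board is at (259,252) with its long side front to back, brush at (305,249), squeeze bottle cap at (357,256), spool at (402,256), jar at (472,206), starch cap at (501,281), pink look-alike at (424,285). The side view confirms this, with the arm hiding part of the tray.

```bash
cat > h.py <<'E'
import numpy as np,cv2
from rig import *
def ray(c,uv,z):
    d=np.linalg.inv(c["K"])@np.array([uv[0],uv[1],1.]); d=c["R"].T@d; o=-c["R"].T@c["t"]
    return o+d*(z-o[2])/d[2]
def proj(c,X):
    p=c["K"]@(c["R"]@np.array(X)+c["t"]); return p[:2]/p[2]
def go(X,yaw_y=None):
    """rows: shift in units from the current pose to TCP X; turn so the tool y lies along world angle yaw_y (mod pi)"""
    s=telemetry.state(); R=s["ee_rot"]; d=R.T@(np.array(X)-s["ee_pos"])/.15
    t=0
    if yaw_y is not None:
        a=np.arctan2(R[1,1],R[0,1]); t=-(yaw_y-a); t=(t+np.pi/2)%np.pi-np.pi/2
    return d.round(4),round(t/2/np.pi,4)
E
python3 - <<'E'
from h import *
c=get_calibration("top"); im=cv2.imread("pics/top0.png")
P=lambda uv,z:ray(c,uv,z).round(4)
for uv in [(112,226),(207,245),(194,301),(98,280)]: print("tray",P(uv,.008))
print("board top",P((259,252),.024),"brush",P((305,249),.05),"cap",P((357.5,256),.15),"spool",P((403,256),.05),"jar top",P((474,206),.09),"starch cap",P((501,281),.135))
cv2.imwrite("pics/top0b.png",cv2.resize(im[190:325,230:520],None,fx=2.75,fy=2.75,interpolation=cv2.INTER_CUBIC))
E
```

```text
tray [0.5507 0.4528 0.008 ]
tray [0.5104 0.2446 0.008 ]
tray [0.3875 0.2702 0.008 ]
tray [0.4323 0.479  0.008 ]
board top [0.4951 0.1284 0.024 ] brush [0.5011 0.0281 0.05  ] cap [ 0.4837 -0.0736  0.15  ] spool [ 0.4875 -0.1817  0.05  ] jar top [ 0.5912 -0.3227  0.09  ] starch cap [ 0.4368 -0.358   0.135 ]
```

View pics/top0b.png

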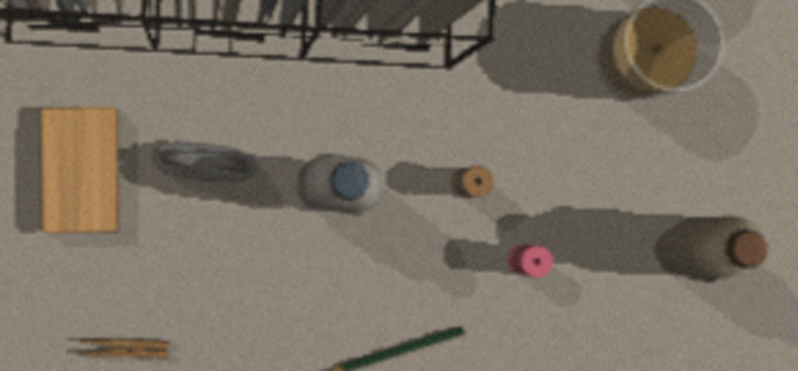

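The crop shows the jar rim centred near full-frame (474.7,206.4), the starch cap at (501.6,280.5), the spool at (403,256) and the squeeze bottle cap at (357.5,256). The board is nearly square to the view. Next is a closer look from above the board.

Run:
```python
from h import *
print(go([.35,-.30,.30]),go([.47,.10,.33],-np.pi/2))
```

```text
(array([ 1.7009, -1.7711, -0.4613]), 0.0) (array([ 3.1966, -4.1196, -0.6576]), np.float64(0.0439))
```

>>> play_rows(
  motion=[
    [0.3,-0.25,-0.2,0.011,85],
    [0.6,-0.5,-0.4,0.022,85],
    [0.8,-0.75,-0.5,0.033,85],
    [0.98,-1,-0.6,0.044,85],
  ],
)

```text
t: 0.6
ee_pos: [0.2787, -0.439, 0.3218]
ee_rot: [[1.0, -0.001, 0.0], [-0.001, -1.0, 0.0], [0.0, -0.0, -1.0]]
contact_force: [1.1, 0.2, 0.2]
gripper_width: 0.085
finger_force: 0.0
```

Run:
```python
from h import *
print(go([.35,-.30,.30]),go([.47,.10,.33],-np.pi/2))
```

```text
(array([ 0.4739, -0.9272,  0.1454]), 0.0) (array([ 1.2701, -3.595 , -0.0543]), np.float64(-0.0002))
```

>>> play_rows(
  motion=[
    [0.2,-0.35,0,0,85],
    [0.3,-0.7,0,0,85],
    [0.4,-1,0,0,85],
  ],
)

```text
t: 0.98
ee_pos: [0.338, -0.2889, 0.3211]
ee_rot: [[1.0, 0.0, -0.0], [0.0, -1.0, 0.0], [-0.0, -0.0, -1.0]]
contact_force: [0.6, 0.4, 0.4]
gripper_width: 0.0849
finger_force: 0.0
```

>>> play_rows(
  motion=[
    [0.15,-0.38,0,0,85],
    [0.3,-0.76,0,0,85],
    [0.4,-1,0,0,85],
  ],
)

```text
t: 1.35
ee_pos: [0.3982, -0.1383, 0.3213]
ee_rot: [[1.0, 0.002, 0.0], [0.002, -1.0, -0.0], [0.0, 0.0, -1.0]]
contact_force: [1.4, -0.4, 0.8]
gripper_width: 0.0852
finger_force: 0.0
```

>>> play_rows(
  motion=[
    [0.15,-0.38,0,0,85],
    [0.3,-0.76,0,0,85],
    [0.4,-1,0,0,85],
  ],
)

```text
t: 1.72
ee_pos: [0.4582, 0.0117, 0.3213]
ee_rot: [[1.0, 0.002, 0.0], [0.002, -1.0, 0.0], [0.0, -0.0, -1.0]]
contact_force: [0.7, -0.9, 0.7]
gripper_width: 0.085
finger_force: 0.0
```

>>> play_rows(
  motion=[
    [0.02,-0.3,0,0,85],
    [0.06,-0.6,0,0,85],
    [0.06,-0.6,0,0,85],
  ],
)

```text
t: 2.1
ee_pos: [0.4665, 0.1024, 0.3211]
ee_rot: [[1.0, 0.006, -0.0], [0.006, -1.0, 0.002], [-0.0, -0.002, -1.0]]
contact_force: [0.2, -1.1, 0.1]
gripper_width: 0.0851
finger_force: 0.0
```

Run:
```python
from h import *
s=telemetry.state(); print(s["ee_pos"]); c=get_calibration("wrist"); im=grab_frame("wrist"); cv2.imwrite("pics/w1.png",im[:,:,::-1])
np.savez("w1.npz",**c); print(c, -c["R"].T@c["t"])
```

```text
[0.46646818 0.10243696 0.32112162]
{'K': array([[366.54146193,   0.        , 320.96616759],
       [  0.        , 366.54146193, 242.26045885],
       [  0.        ,   0.        ,   1.        ]]), 'R': array([[ 5.48045734e-03, -9.99984955e-01,  2.33968789e-04],
       [-9.50279287e-01, -5.13519463e-03,  3.11356560e-01],
       [-3.11350674e-01, -1.92871204e-03, -9.50293133e-01]]), 't': array([0.09910294, 0.37500505, 0.61029622])} [0.54583254 0.10220426 0.46317683]
```

View pics/w1.png

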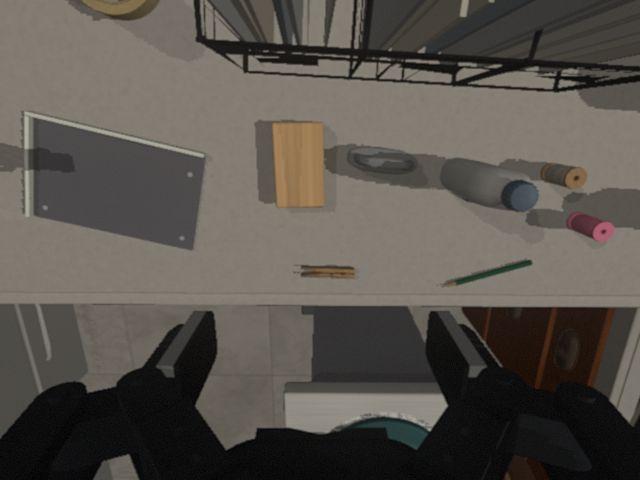

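The wrist view shows the tray with white fences at the left and back, its floor corners near (33,115), (205,156), (193,249) and (27,215). The board is at (300,165), the brush at (382,160), the squeeze bottle's cap at (519,195), the spool top at (576,178) and the pink look-alike at (603,231). The rack's front edge runs along rows 45–90.

Run:
```python
from h import *
w=dict(np.load("w1.npz")); t=get_calibration("top"); im=cv2.imread("pics/w1.png"); tp=cv2.imread("pics/top0.png")
print("q",telemetry.state()["joint_positions"].round(2))
def big(m,roi):
    z=np.zeros_like(m); x0,y0,x1,y1=roi; z[y0:y1,x0:x1]=m[y0:y1,x0:x1]
    z=cv2.morphologyEx(z,cv2.MORPH_OPEN,np.ones((3,3)))
    return max(cv2.findContours(z,0,1)[0],key=cv2.contourArea)
def rep(name,cnt,c,z):
    P=np.array([ray(c,p[0],z)[:2] for p in cnt],np.float32)*1000
    (cx,cy),(a,b),ang=cv2.minAreaRect(P); print(name,round(cx,1),round(cy,1),"size",round(a,1),round(b,1),"ang",round(ang,1)); return P
for nm,I,c,roib,roit,robr in (("w",im,w,(240,110,345,220),(15,100,220,260),(343,140,420,178)),("t",tp,t,(235,220,285,285),(90,220,215,305),(283,238,328,262))):
    hsv=cv2.cvtColor(I,cv2.COLOR_BGR2HSV)
    m=cv2.inRange(hsv,(5,110,90),(25,255,255)); rep(nm+" board",big(m,roib),c,.024)
    b,g,r_=[I[:,:,k].astype(int) for k in range(3)]
    m=((r_-b<6)&(I.max(2)<105)).astype(np.uint8)*255
    cn=big(m,roit); rep(nm+" trayfloor",cn,c,.004); print(np.array([ray(c,p[0],.004)[:2] for p in cv2.approxPolyDP(cn,6,True)]).round(4).tolist())
    m=((r_-b<6)).astype(np.uint8)*255
    m=cv2.inRange(hsv,(0,0,0),(179,28,255)) if 0 else m
    rep(nm+" brush",big(m,robr),c,.045)
    x0,y0,x1,y1=robr; print(I[(y0+y1)//2,x0:x1:8].tolist())
```

```text
q [ 0.3   0.14 -0.63  1.87  0.09  1.16 -1.93]
w board 496.9 128.4 size 97.4 57.4 ang 1.4
w trayfloor 466.8 358.2 size 204.3 121.7 ang 76.9
[[0.5475, 0.4428], [0.4316, 0.4704], [0.3879, 0.272], [0.5033, 0.2465]]
w brush 505.2 31.9 size 73.7 25.1 ang 85.2
[[81, 88, 92], [67, 71, 72], [61, 64, 66], [77, 80, 81], [93, 96, 97], [93, 96, 97], [86, 89, 90], [73, 76, 77], [64, 67, 68], [65, 67, 69]]
t board 497.3 129.5 size 96.2 58.7 ang 0.7
t trayfloor 459.3 351.4 size 44.2 30.5 ang 1.6
[[0.4811, 0.3651], [0.4372, 0.353], [0.4548, 0.3361]]Traceback (most recent call last):
  File "<stdin>", line 19, in <module>
  File "<stdin>", line 7, in big
ValueError: max() iterable argument is empty
```

Run:
```python
from h import *
print(go([.503,.03,.17],np.radians(-5)))
```

```text
(array([0.2422, 0.4673, 1.0059]), np.float64(-0.2357))
```

>>> play_rows(
  motion=[
    [0.05,0.1,0.1,-0.029,70],
    [0.1,0.2,0.25,-0.058,70],
    [0.15,0.3,0.4,-0.087,70],
    [0.2,0.4,0.55,-0.116,70],
    [0.24,0.467,0.7,-0.145,70],
    [0.24,0.467,0.8,-0.175,70],
    [0.24,0.467,0.9,-0.205,70],
    [0.24,0.467,1,-0.236,70],
    [0.24,0.467,1,-0.236,70],
  ],
)

```text
t: 3.28
ee_pos: [0.5018, 0.0269, 0.17]
ee_rot: [[0.092, 0.996, -0.003], [0.996, -0.092, -0.0], [-0.001, -0.003, -1.0]]
contact_force: [0.7, 0.7, 0.9]
gripper_width: 0.0696
finger_force: 0.0
```

Run:
```python
from h import *
s=telemetry.state(); print(s["ee_pos"],s["joint_positions"].round(2)); c=get_calibration("wrist"); im=grab_frame("wrist"); cv2.imwrite("pics/w2.png",im[:,:,::-1])
np.savez("w2.npz",**c)
```

```text
[0.50182806 0.02686787 0.17003155] [ 0.5   0.42 -0.75  1.97  0.36  0.89 -0.53]
```

View pics/w2.png

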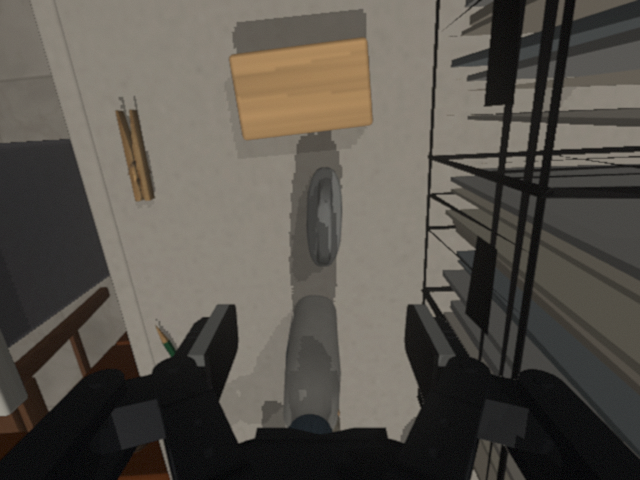

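The brush runs from (325,168) to (322,266), lying along the view's vertical axis and nearly centred. The board is at (302,88), the squeeze bottle below, and the rack's front at column ~430.

Run:
```python
from h import *
c=dict(np.load("w2.npz"))
for z in (0,.02,.05): print(z,"far",ray(c,(324,168),z).round(4),"near",ray(c,(322,266),z).round(4),"L",ray(c,(306,215),z).round(4),"R",ray(c,(342,215),z).round(4))
w=dict(np.load("w1.npz"))
for z in (0,.02,.05): print(z,"w1 left",ray(w,(348,155),z).round(4),"right",ray(w,(417,162),z).round(4))
print("rack foot?",ray(c,(424,290),0).round(3),ray(c,(437,0),0).round(3),ray(w,(245,71),0).round(3),ray(w,(198,40),.2).round(3),ray(w,(540,62),.2).round(3))
print("tcp px",proj(c,[.5018,.0269,.03]))
```

```text
0 far [0.5073 0.0687 0.    ] near [ 0.4975 -0.0193  0.    ] L [0.4879 0.0298 0.    ] R [0.5193 0.0269 0.    ]
0.02 far [0.5074 0.0711 0.02  ] near [ 0.4982 -0.0113  0.02  ] L [0.4893 0.0346 0.02  ] R [0.5187 0.0319 0.02  ]
0.05 far [0.5076 0.0746 0.05  ] near [0.4994 0.0007 0.05  ] L [0.4914 0.0419 0.05  ] R [0.5177 0.0395 0.05  ]
0 w1 left [0.5075 0.0685 0.    ] right [ 0.4995 -0.0173  0.    ]
0.02 w1 left [0.5092 0.07   0.02  ] right [ 0.5015 -0.0122  0.02  ]
0.05 w1 left [0.5117 0.0722 0.05  ] right [ 0.5045 -0.0044  0.05  ]
rack foot? [ 0.59  -0.052  0.   ] [0.601 0.182 0.   ] [0.601 0.19  0.   ] [0.595 0.181 0.2  ] [ 0.584 -0.04   0.2  ]
tcp px [322.01776415 225.99720791]
```

>>> play_rows(
  motion=[
    [0,0.007,0.35,0,60],
    [0,0.007,0.7,0,60],
    [0,0.007,1,0,60],
    [0,0.007,1,0,60],
    [0,0.007,1,0,20],
    [0,0.007,1,0,20],
    [0,0.007,1,0,20],
    [0,0.007,1,0,20],
    [0,0.007,1,0,20],
    [0,0.007,0.7,0,20],
    [0,0.007,0.35,0,20],
    [0,0.007,0.2,0,20],
  ],
)

```text
t: 4.82
ee_pos: [0.5058, 0.0287, 0.1455]
ee_rot: [[0.089, 0.996, 0.006], [0.996, -0.089, -0.001], [-0.0, 0.006, -1.0]]
contact_force: [0.3, -1.3, -0.8]
gripper_width: 0.0221
finger_force: 57.4
```

Run:
```python
from h import *
print(go([.4584,.3094,.13],np.radians(77.3)), go([.4584,.3094,.13],np.radians(77.3)))
```

```text
(array([ 1.8355, -0.482 ,  0.1002]), np.float64(-0.2289)) (array([ 1.8355, -0.482 ,  0.1002]), np.float64(-0.2289))
```

>>> play_rows(
  motion=[
    [0.3,-0.1,0,-0.02,20],
    [0.6,-0.2,0,-0.04,20],
    [0.95,-0.25,0,-0.06,20],
  ],
)

```text
t: 5.2
ee_pos: [0.4794, 0.1742, 0.143]
ee_rot: [[-0.286, 0.958, 0.003], [0.958, 0.286, -0.001], [-0.002, 0.003, -1.0]]
contact_force: [1.3, 0.9, -0.2]
gripper_width: 0.0219
finger_force: 57.3
```

Run:
```python
from h import *
print(go([.4584,.3094,.14],np.radians(77.3)))
```

```text
(array([0.9039, 0.1234, 0.0183]), np.float64(-0.1685))
```

>>> play_rows(
  motion=[
    [0.3,0.04,0,-0.028,20],
    [0.6,0.08,0,-0.056,20],
    [0.9,0.123,0,-0.084,20],
    [0.9,0.123,0,-0.112,20],
    [0.9,0.123,0,-0.14,20],
    [0.9,0.123,0,-0.168,20],
    [0.9,0.123,0,-0.168,20],
    [0.9,0.123,0,-0.168,20],
  ],
)

```text
t: 6.2
ee_pos: [0.459, 0.3083, 0.142]
ee_rot: [[-0.974, 0.228, 0.001], [0.228, 0.974, -0.0], [-0.001, 0.0, -1.0]]
contact_force: [-0.0, -0.6, -1.2]
gripper_width: 0.0216
finger_force: 57.3
```

Run:
```python
from h import *
s=telemetry.state(); print(s["ee_pos"],s["joint_positions"].round(2)); c=get_calibration("wrist"); im=grab_frame("wrist"); cv2.imwrite("pics/w3.png",im[:,:,::-1])
np.savez("w3.npz",**c)
print(go([.4584,.3094,.03],np.radians(77.3)))
```

```text
[0.45895392 0.30828291 0.14198061] [ 0.12  0.69 -1.04  1.87  0.7   1.01  0.1 ]
(array([0.0056, 0.006 , 0.7457]), np.float64(-0.0013))
```

View pics/w3.png

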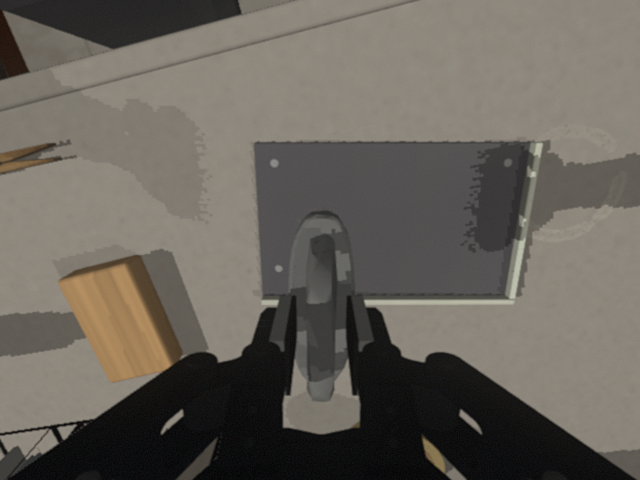

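The brush is held and aligned with the tray. Tray corners are near (253,142), (264,298), (508,297) and (533,142), with the white fences at the right and bottom of this view (left and back of the tray).

Run:
```python
from h import *
c=dict(np.load("w3.npz")); im=cv2.imread("pics/w3.png"); hsv=cv2.cvtColor(im,cv2.COLOR_BGR2HSV)
v=hsv[:,:,2].astype(int)
# subpixel-ish edges on scanlines (dark floor vs surroundings)
print("row165",v[165,245:270].tolist()); print("row165r",v[165,518:550].tolist()); print("row280r",v[280,500:530].tolist()); print("row280l",v[280,255:275].tolist())
print("col430",v[285:312,430].tolist()); print("col280",v[285:312,280].tolist()); print("col400",v[130:155,400].tolist())
for uv in [(253,142),(264,298),(508,297),(533,142)]: print(ray(c,uv,.004).round(4))
```

```text
row165 [142, 143, 140, 140, 140, 135, 132, 134, 132, 116, 93, 85, 85, 85, 86, 84, 84, 85, 82, 84, 85, 85, 85, 82, 87]
row165r [57, 50, 50, 52, 50, 52, 51, 52, 57, 69, 84, 81, 72, 70, 87, 109, 126, 130, 131, 133, 124, 107, 99, 99, 97, 98, 97, 97, 98, 98, 99, 98]
row280r [76, 72, 75, 73, 74, 72, 81, 109, 126, 130, 129, 136, 162, 184, 189, 190, 190, 178, 141, 104, 93, 98, 97, 102, 123, 140, 143, 141, 142, 140]
row280l [142, 142, 142, 138, 137, 132, 114, 91, 83, 83, 83, 84, 83, 83, 83, 83, 83, 84, 83, 82]
col430 [85, 86, 84, 84, 86, 86, 85, 81, 75, 68, 68, 76, 77, 82, 117, 163, 180, 182, 177, 163, 145, 141, 143, 142, 141, 142, 139]
col280 [84, 82, 84, 84, 81, 81, 83, 82, 80, 69, 55, 60, 57, 60, 59, 59, 55, 54, 55, 59, 58, 58, 58, 59, 57, 60, 59]
col400 [142, 140, 141, 141, 142, 143, 142, 141, 143, 142, 130, 90, 68, 76, 85, 86, 84, 85, 85, 86, 84, 86, 86, 84, 86]
[0.3829 0.2736 0.004 ]
[0.5073 0.2463 0.004 ]
[0.5534 0.4471 0.004 ]
[0.4301 0.4745 0.004 ]
```

>>> play_rows(
  motion=[
    [0.006,0.006,0.3,-0.001,20],
    [0.006,0.006,0.6,-0.001,20],
    [0.006,0.006,0.75,-0.001,20],
    [0.006,0.006,0.785,-0.001,20],
    [0.006,0.006,0.785,-0.001,20],
  ],
)

```text
t: 6.88
ee_pos: [0.4573, 0.3089, 0.0276]
ee_rot: [[-0.976, 0.22, 0.002], [0.22, 0.976, -0.006], [-0.003, -0.005, -1.0]]
contact_force: [-9.5, -11.6, 35.5]
gripper_width: 0.0214
finger_force: 65.4
```

>>> play_rows(
  motion=[
    [0,0,-0.015,0,20],
    [0,0,-0.015,0,35],
    [0,0,-0.015,0,45],
    [0,0,-0.015,0,45],
    [0,0,-0.3,0,45],
    [0,0,-0.6,0,60],
    [0,0,-0.9,0,80],
    [0,0,-0.9,0,80],
  ],
)

```text
t: 7.88
ee_pos: [0.4593, 0.3113, 0.1616]
ee_rot: [[-0.976, 0.219, 0.005], [0.219, 0.976, 0.003], [-0.004, 0.004, -1.0]]
contact_force: [-0.1, 0.4, 0.7]
gripper_width: 0.0802
finger_force: 0.0
```

Run:
```python
from h import *
c=dict(np.load("w3.npz"))
P=lambda uv,z:ray(c,uv,z)[:2]
L1,L2=P((526.8,165),.004),P((506.5,280),.004)
R1,R2=P((253.8,165),.004),P((261.3,280),.004)
F1,F2=P((300,140.7),.004),P((500,140.7),.004)
B1=P((430,298.6),.012); B2=P((430,293),.004)
print("yaw",[np.degrees(np.arctan2((b-a)[1],(b-a)[0])).round(2) for a,b in ((L1,L2),(R1,R2))], "front edge dir",np.degrees(np.arctan2(*(F2-F1))).round(2))
y=np.radians(-12.6); ex=np.array([np.cos(y),np.sin(y)]); ey=np.array([-ex[1],ex[0]])
print("ey: L",L1@ey,L2@ey,"R",R1@ey,R2@ey,"ex F",F1@ex,F2@ex,"B",B1@ex,B2@ex)
ox=((F1+F2)@ex/2+.065+B1@ex-.06)/2; oy=((L1+L2)@ey/2-.1+(R1+R2)@ey/2+.105)/2
o=ox*ex+oy*ey; print("origin",o,"board",o+.03*ex+.05*ey,"brush",o-.052*ey)
s=telemetry.state(); print(s["ee_pos"],s["joint_positions"].round(2)); cw=get_calibration("wrist"); im=grab_frame("wrist"); cv2.imwrite("pics/w4.png",im[:,:,::-1])
np.savez("w4.npz",**cw); print(go([.497,.129,.15],np.radians(91)))
```

```text
yaw [np.float64(-13.53), np.float64(-12.7)] front edge dir 13.23
ey: L 0.5550392403246491 0.5535187247557518 R 0.34995290623092684 0.34979301919208994 ex F 0.3134288708875881 0.31505132586203866 B 0.4393182451019805 0.43816817489507354
origin [0.46930758 0.36089112] board [0.50949224 0.40314266] brush [0.45796413 0.31014345]
[0.45929383 0.31127763 0.16161304] [ 0.13  0.66 -1.07  1.86  0.68  1.04  0.13]
(array([-0.5147, -1.1213,  0.063 ]), np.float64(-0.038))
```

View pics/w4.png

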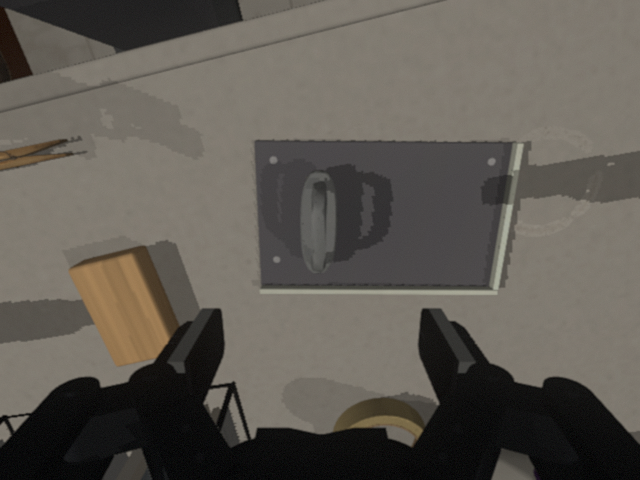

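The brush stands in the tray from (320,173) to (318,272), midway across the right half, parallel to the fences. The board is at (125,305).

>>> play_rows(
  motion=[
    [-0.1,-0.35,0,-0.01,76],
    [-0.2,-0.7,0,-0.02,76],
    [-0.35,-1,0,-0.038,76],
    [-0.51,-1,0,-0.038,76],
    [-0.51,-1,0,-0.038,76],
  ],
)

```text
t: 8.55
ee_pos: [0.5003, 0.145, 0.157]
ee_rot: [[-1.0, -0.014, -0.002], [-0.014, 1.0, 0.001], [0.002, 0.001, -1.0]]
contact_force: [-0.1, -0.1, 0.5]
gripper_width: 0.0761
finger_force: 0.0
```

Run:
```python
from h import *
c=dict(np.load("w4.npz")); y=np.radians(-12.9); ex=np.array([np.cos(y),np.sin(y)]); ey=np.array([-ex[1],ex[0]]); o=np.array([.4695,.3606])
for uv,z in (((320,173),.01),((318,273),.05),((318,222),.05)):
    p=ray(c,uv,z)[:2]-o; print("brush tray mm",(p@ex*1000).round(1),(p@ey*1000).round(1))
s=telemetry.state(); print(s["ee_pos"],s["ee_rot"][:,1]); c=get_calibration("wrist"); im=grab_frame("wrist"); cv2.imwrite("pics/w5.png",im[:,:,::-1])
hsv=cv2.cvtColor(im[:,:,::-1].copy(),cv2.COLOR_BGR2HSV); m=cv2.inRange(hsv,(5,100,120),(25,255,255)); m[:, :150]=0; m[:,500:]=0; m[330:]=0
m=cv2.morphologyEx(m,cv2.MORPH_OPEN,np.ones((3,3)))
cn=max(cv2.findContours(m,0,1)[0],key=cv2.contourArea); print("px",cv2.boundingRect(cn))
P=np.array([ray(c,p[0],.024)[:2] for p in cn],np.float32)*1000; print(cv2.minAreaRect(P))
print(go([.497,.129,.007],np.radians(91)))
```

```text
brush tray mm -40.2 -51.8
brush tray mm 28.7 -53.0
brush tray mm -10.8 -53.1
[0.50029149 0.14496148 0.15701322] [-1.41215935e-02  9.99900128e-01  5.60788429e-04]
px (261, 161, 78, 122)
((495.69647216796875, 128.403564453125), (97.02274322509766, 57.16757583618164), 1.1931476593017578)
(array([ 0.0128, -0.1153,  1.0016]), np.float64(-0.0001))
```

>>> play_rows(
  motion=[
    [0.027,-0.109,0.3,0,74],
    [0.027,-0.109,0.6,0,74],
    [0.027,-0.109,0.85,0,74],
    [0.027,-0.109,1,0,74],
    [0.027,-0.109,1,0,74],
    [0.027,-0.109,1,0,50],
    [0.027,-0.109,1,0,50],
    [0.027,-0.109,1,0,50],
    [0.027,-0.109,1,0,50],
    [0.027,-0.109,0.8,0,50],
    [0.027,-0.109,0.5,0,50],
    [0.027,-0.109,0.3,0,50],
    [0.027,-0.109,0.3,0,50],
  ],
)

```text
t: 10.22
ee_pos: [0.4973, 0.1302, 0.1155]
ee_rot: [[-1.0, -0.017, 0.004], [-0.017, 1.0, 0.0], [-0.004, 0.0, -1.0]]
contact_force: [-0.9, 0.2, -1.0]
gripper_width: 0.058
finger_force: 65.1
```

Run:
```python
from h import *
s=telemetry.state(); print(s["joint_positions"].round(2)); c=get_calibration("wrist"); im=grab_frame("wrist"); cv2.imwrite("pics/w6.png",im[:,:,::-1])
np.savez("w6.npz",**c)
print(go([.48,.30,.12],np.radians(-13)),go([.503,.395,.12],np.radians(-13)))
```

```text
[ 0.51  0.7  -1.09  1.98  0.78  0.96  0.6 ]
(array([ 0.0897,  1.1383, -0.0411]), np.float64(-0.2112)) (array([-0.0745,  1.7689, -0.0413]), np.float64(-0.2112))
```

View pics/w6.png

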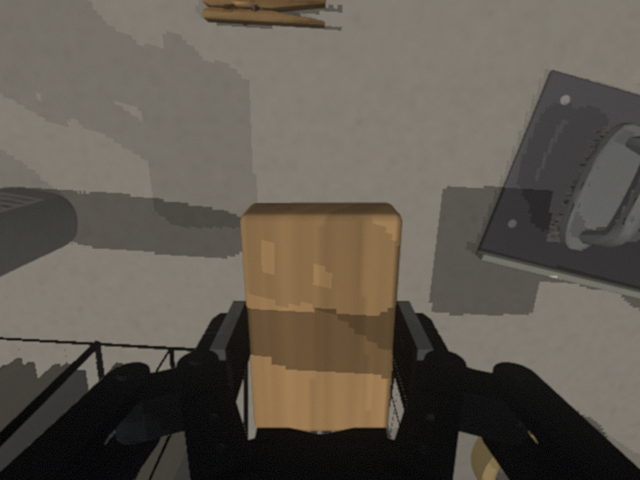

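The board is held level between the fingers, its near top edge at row ~213. The brush and tray are to the right and the squeeze bottle to the left.

Run:
```python
from h import *
c=dict(np.load("w6.npz")); s=telemetry.state()
for r_ in (203,213): print(r_,ray(c,(321,r_),.1325)-s["ee_pos"])
```

```text
203 [-0.05253009 -0.00095497  0.01852321]
213 [-0.04897936 -0.00089504  0.01852321]
```

>>> play_rows(
  motion=[
    [0,0.3,0,-0.029,50],
    [0,0.6,0,-0.058,50],
    [0,0.9,0,-0.087,50],
    [0,1,0,-0.116,50],
    [0,1,0,-0.145,50],
    [0,1,0,-0.175,50],
    [0,1,0,-0.211,50],
    [0,1,0,-0.211,50],
  ],
)

```text
t: 11.28
ee_pos: [0.4925, 0.2796, 0.1117]
ee_rot: [[-0.225, -0.974, -0.003], [-0.974, 0.225, -0.001], [0.001, 0.002, -1.0]]
contact_force: [-0.7, -0.0, -0.4]
gripper_width: 0.0582
finger_force: 65.0
```

Run:
```python
from h import *
print(telemetry.state()["ee_pos"]);print(go([.5003,.3966,.12],np.radians(-12.9)))
```

```text
[0.49245192 0.27958348 0.11167511]
(array([-0.7718,  0.1244, -0.0563]), np.float64(-0.0002))
```

>>> play_rows(
  motion=[
    [-0.3,0.05,0,0,50],
    [-0.6,0.1,0,0,50],
    [-0.772,0.124,0,0,50],
    [-0.772,0.124,0,0,50],
    [-0.772,0.124,0,0,50],
  ],
)

```text
t: 11.9
ee_pos: [0.501, 0.3961, 0.1126]
ee_rot: [[-0.226, -0.974, -0.001], [-0.974, 0.226, -0.002], [0.002, 0.0, -1.0]]
contact_force: [-0.7, -0.2, -1.6]
gripper_width: 0.0581
finger_force: 65.0
```

Run:
```python
from h import *
s=telemetry.state(); print(s["ee_pos"],s["joint_positions"].round(2)); c=get_calibration("wrist"); im=grab_frame("wrist"); cv2.imwrite("pics/w7.png",im[:,:,::-1])
np.savez("w7.npz",**c)
print(go([.5003,.3966,.014],np.radians(-12.9)))
```

```text
[0.5009503  0.39613511 0.11261888] [ 0.03  1.   -1.23  1.67  1.    1.23  1.48]
(array([-0.0052,  0.0078,  0.6585]), np.float64(-0.0005))
```

View pics/w7.png

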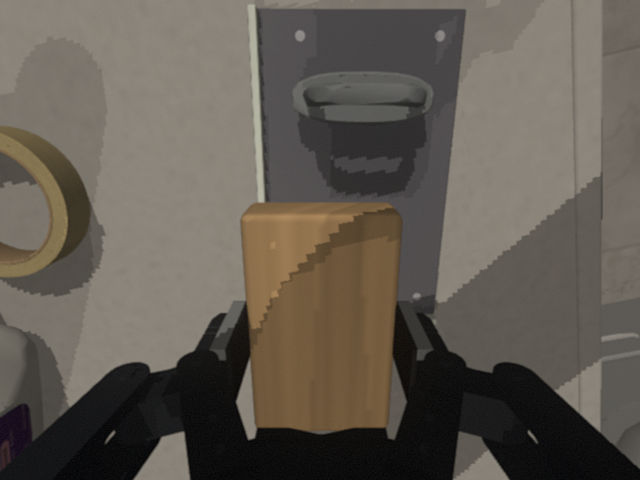

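The board is over the tray, its edges parallel to the back fence (white strip at columns 250–268). The brush is undisturbed at (362,100).

>>> play_rows(
  motion=[
    [-0.005,0.008,0.3,0,50],
    [-0.005,0.008,0.5,0,50],
    [-0.005,0.008,0.62,0,50],
    [-0.005,0.008,0.664,0,50],
    [-0.005,0.008,0.664,0,50],
  ],
)

```text
t: 12.58
ee_pos: [0.5004, 0.3985, 0.0146]
ee_rot: [[-0.225, -0.974, 0.001], [-0.974, 0.225, 0.001], [-0.001, -0.0, -1.0]]
contact_force: [-0.1, 0.5, -1.1]
gripper_width: 0.058
finger_force: 65.0
```

>>> play_rows(
  motion=[
    [-0.02,-0.02,0,0,50],
    [-0.035,-0.035,0,0,50],
    [-0.045,-0.045,0,0,50],
    [-0.045,-0.045,0,0,50],
  ],
)

```text
t: 13.08
ee_pos: [0.5082, 0.4028, 0.0138]
ee_rot: [[-0.225, -0.974, -0.0], [-0.974, 0.225, -0.001], [0.001, -0.0, -1.0]]
contact_force: [-1.3, -1.7, 0.0]
gripper_width: 0.0582
finger_force: 65.1
```

>>> play_rows(
  motion=[
    [0,-0.008,0,0,50],
    [0,-0.015,0,0,50],
    [0,-0.015,0,0,50],
  ],
)

```text
t: 13.45
ee_pos: [0.5095, 0.4024, 0.0138]
ee_rot: [[-0.224, -0.975, -0.002], [-0.975, 0.224, -0.001], [0.001, 0.001, -1.0]]
contact_force: [-3.8, -3.0, 0.5]
gripper_width: 0.0582
finger_force: 65.3
```

>>> play_rows(
  motion=[
    [-0.008,0,0,0,50],
    [-0.015,0,0,0,50],
    [-0.015,0,0,0,50],
  ],
)

```text
t: 13.82
ee_pos: [0.5095, 0.4025, 0.0137]
ee_rot: [[-0.225, -0.974, -0.003], [-0.974, 0.225, -0.006], [0.006, 0.001, -1.0]]
contact_force: [-7.3, -10.0, 5.7]
gripper_width: 0.0583
finger_force: 65.8
```

>>> play_rows(
  motion=[
    [0,-0.008,0,0,50],
    [0,-0.015,0,0,50],
    [0,-0.015,0,0,50],
  ],
)

```text
t: 14.2
ee_pos: [0.5096, 0.4024, 0.0138]
ee_rot: [[-0.223, -0.975, -0.006], [-0.975, 0.223, -0.006], [0.007, 0.004, -1.0]]
contact_force: [-11.9, -9.7, 7.7]
gripper_width: 0.0584
finger_force: 66.0
```

>>> play_rows(
  motion=[
    [0,0,0.015,0,50],
    [0,0,0.025,0,50],
    [0,0,0.025,0,50],
  ],
)

```text
t: 14.58
ee_pos: [0.5096, 0.4024, 0.0136]
ee_rot: [[-0.223, -0.975, -0.004], [-0.975, 0.223, -0.007], [0.008, 0.002, -1.0]]
contact_force: [-15.2, -17.4, 28.6]
gripper_width: 0.058
finger_force: 68.2
```

>>> play_rows(
  motion=[
    [0,0,-0.02,0,50],
    [0,0,-0.02,0,68],
    [0,0,-0.02,0,74],
    [0,0,-0.02,0,74],
    [0,0,-0.3,0,76],
    [0,0,-0.6,0,76],
    [0,0,-1,0,76],
    [0,0,-1,0,76],
  ],
)

```text
t: 15.58
ee_pos: [0.5145, 0.407, 0.1656]
ee_rot: [[-0.225, -0.974, 0.006], [-0.974, 0.225, 0.007], [-0.008, -0.005, -1.0]]
contact_force: [-0.1, -0.8, -0.5]
gripper_width: 0.076
finger_force: 0.0
```

Run:
```python
from h import *
s=telemetry.state(); print(s["ee_pos"],s["joint_positions"].round(2)); c=get_calibration("wrist"); im=grab_frame("wrist"); cv2.imwrite("pics/w8.png",im[:,:,::-1])
np.savez("w8.npz",**c)
hsv=cv2.cvtColor(im[:,:,::-1].copy(),cv2.COLOR_BGR2HSV); m=cv2.inRange(hsv,(5,95,60),(25,255,255)); m[:, :200]=0; m[:,450:]=0
cn=max(cv2.findContours(m,0,1)[0],key=cv2.contourArea); print("px",cv2.boundingRect(cn))
print(cv2.minAreaRect(np.array([ray(c,p[0],.028)[:2] for p in cn],np.float32)*1000))
print(go([.484,-.074,.16],np.radians(90)))
```

```text
[0.51452784 0.40699426 0.16560555] [ 0.03  0.96 -1.27  1.6   0.95  1.3   1.53]
px (287, 155, 79, 124)
((509.2579650878906, 401.1261901855469), (99.79338073730469, 58.733299255371094), 77.26301574707031)
(array([ 3.1593, -0.525 ,  0.0072]), np.float64(0.2138))
```

View pics/w8.png

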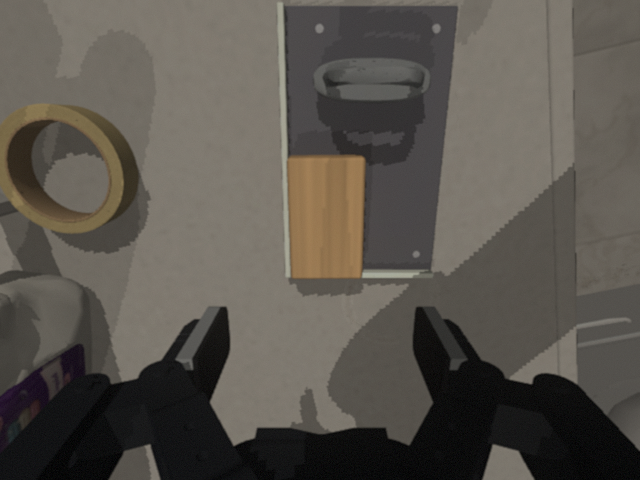

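The board sits flush in the corner, pixels (287..366, 155..278), with no visible gap to either fence. Next is the squeeze bottle.

>>> play_rows(
  motion=[
    [0.3,-0.03,-0.2,0.029,80],
    [0.6,-0.06,-0.4,0.058,80],
    [0.95,-0.1,-0.5,0.087,80],
    [0.95,-0.1,-0.5,0.116,80],
    [0.95,-0.1,-0.5,0.145,80],
    [0.95,-0.1,-0.5,0.175,80],
    [0.95,-0.1,-0.5,0.204,80],
    [0.95,-0.1,-0.5,0.233,80],
    [0.95,-0.1,-0.5,0.262,80],
    [0.95,-0.1,-0.5,0.291,80],
    [0.95,-0.1,-0.5,0.32,80],
    [0.95,-0.1,-0.5,0.35,80],
    [0.95,-0.1,-0.5,0.38,80],
    [0.95,-0.1,-0.5,0.41,80],
    [0.95,-0.1,-0.5,0.437,80],
    [0.95,-0.1,-0.5,0.464,80],
  ],
)

```text
t: 17.62
ee_pos: [0.4955, 0.2614, 0.2337]
ee_rot: [[0.007, 1.0, -0.002], [1.0, -0.007, -0.001], [-0.001, -0.002, -1.0]]
contact_force: [-0.0, -0.4, 0.7]
gripper_width: 0.0802
finger_force: 0.0
```

Run:
```python
from h import *
print(telemetry.state()["joint_positions"].round(2));print(go([.484,-.065,.24],0))
```

```text
[ 0.09  0.45 -0.81  1.78  0.37  1.07 -0.86]
(array([-2.1763, -0.062 , -0.0394]), np.float64(-0.0011))
```

>>> play_rows(
  motion=[
    [-0.4,0,0,0,80],
    [-0.8,-0.02,0,0,80],
    [-1,-0.03,0,0,80],
  ],
)

```text
t: 18.0
ee_pos: [0.4906, 0.108, 0.2336]
ee_rot: [[0.005, 1.0, -0.002], [1.0, -0.005, -0.002], [-0.002, -0.002, -1.0]]
contact_force: [0.7, 0.1, -0.0]
gripper_width: 0.08
finger_force: 0.0
```

>>> play_rows(
  motion=[
    [-0.4,-0.02,0,0,80],
    [-0.8,-0.03,0,0,80],
    [-0.95,-0.03,0,0,80],
    [-0.95,-0.03,0,0,80],
    [-0.95,-0.03,0,0,80],
  ],
)

```text
t: 18.62
ee_pos: [0.4863, -0.0292, 0.2347]
ee_rot: [[-0.001, 1.0, -0.001], [1.0, 0.001, 0.001], [0.001, -0.001, -1.0]]
contact_force: [-1.0, 0.8, -0.3]
gripper_width: 0.0802
finger_force: 0.0
```

Run:
```python
from h import *
s=telemetry.state(); print(s["ee_pos"],s["joint_positions"].round(2)); c=get_calibration("wrist"); im=grab_frame("wrist"); cv2.imwrite("pics/w9.png",im[:,:,::-1])
np.savez("w9.npz",**c)
b=im[:,:,::-1]; hsv=cv2.cvtColor(b.copy(),cv2.COLOR_BGR2HSV); m=cv2.inRange(hsv,(95,60,30),(125,255,255)); m[:, :200]=0; m[:,450:]=0
cn=max(cv2.findContours(m,0,1)[0],key=cv2.contourArea); print("cap px",cv2.boundingRect(cn))
```

```text
[ 0.48625366 -0.02919023  0.23468937] [ 0.67  0.29 -0.79  1.95  0.25  1.   -0.23]Traceback (most recent call last):
  File "<stdin>", line 5, in <module>
ValueError: max() iterable argument is empty
```

View pics/w9.png

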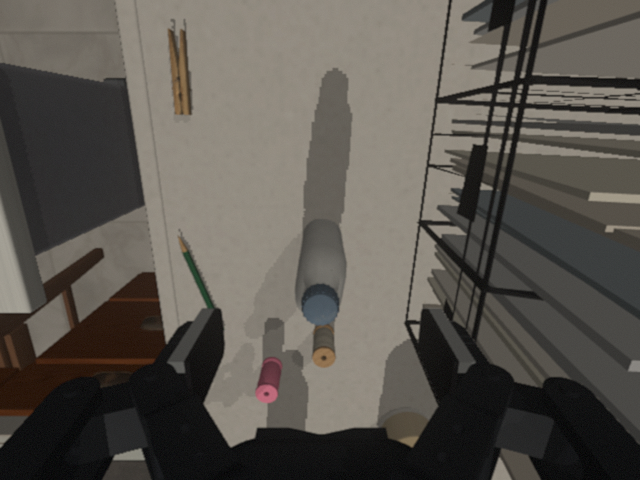

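The squeeze bottle's cap is at (320,304), with its body above from (323,219). The spool top is at (323,357), the pink look-alike at (267,392) and the jar at (405,425).

Run:
```python
from h import *
c=dict(np.load("w9.npz"));t=get_calibration("top")
cap=ray(c,(320,304),.15); print("cap",cap,ray(t,(357.5,256),.15),"base far",ray(c,(323,219),0),"spool",ray(c,(323,357),.05))
print(go([cap[0],cap[1],.086],np.radians(-4)))
```

```text
cap [ 0.48507231 -0.06923886  0.15      ] [ 0.48365042 -0.07357658  0.15      ] base far [ 0.48761536 -0.047577    0.        ] spool [ 0.48769846 -0.18332741  0.05      ]
(array([-0.2702, -0.0087,  0.9922]), np.float64(0.0114))
```

>>> play_rows(
  motion=[
    [-0.15,-0.01,0,0.006,80],
    [-0.293,-0.01,0,0.011,80],
    [-0.293,-0.01,0.3,0.011,76],
    [-0.293,-0.01,0.6,0.011,70],
    [-0.293,-0.01,0.85,0.011,70],
    [-0.293,-0.01,0.985,0.011,70],
    [-0.293,-0.01,0.985,0.011,70],
    [-0.293,-0.01,0.985,0.011,20],
    [-0.293,-0.01,0.985,0.011,20],
    [-0.293,-0.01,0.985,0.011,20],
    [-0.293,-0.01,0.985,0.011,20],
    [-0.293,-0.01,0.985,0.011,20],
  ],
)

```text
t: 20.18
ee_pos: [0.4858, -0.0749, 0.089]
ee_rot: [[0.07, 0.998, 0.002], [0.998, -0.07, -0.001], [-0.001, 0.002, -1.0]]
contact_force: [-0.9, -1.2, 5.3]
gripper_width: 0.0381
finger_force: 59.5
```

>>> play_rows(
  motion=[
    [0,0,-0.2,0,20],
    [0,0,-0.5,0,20],
    [0,0,-0.65,0,20],
    [0,0,-0.65,0,20],
  ],
)

```text
t: 20.68
ee_pos: [0.4859, -0.0749, 0.1867]
ee_rot: [[0.07, 0.998, 0.004], [0.998, -0.07, -0.002], [-0.002, 0.004, -1.0]]
contact_force: [0.3, 0.5, -3.8]
gripper_width: 0.038
finger_force: 61.9
```

>>> play_rows(
  motion=[
    [0.25,0,0,0,20],
    [0.5,0,0,0,20],
    [0.75,0,0,0,20],
    [1,0,0,0,20],
  ],
)

```text
t: 21.18
ee_pos: [0.4944, 0.0759, 0.1835]
ee_rot: [[0.07, 0.998, -0.002], [0.998, -0.07, -0.0], [-0.001, -0.002, -1.0]]
contact_force: [0.2, 0.4, -4.5]
gripper_width: 0.038
finger_force: 61.9
```

>>> play_rows(
  motion=[
    [0.25,0,0,0,20],
    [0.5,0,0,0,20],
    [0.75,0,0,0,20],
    [1,0,0,0,20],
  ],
)

```text
t: 21.68
ee_pos: [0.5051, 0.2253, 0.1832]
ee_rot: [[0.07, 0.998, -0.002], [0.998, -0.07, -0.001], [-0.001, -0.002, -1.0]]
contact_force: [1.4, -0.5, -3.7]
gripper_width: 0.0379
finger_force: 61.9
```

>>> play_rows(
  motion=[
    [0.25,0,0,0.01,20],
    [0.5,0,0,0.02,20],
    [0.75,0,0,0.025,20],
    [0.9,0,0,0.025,20],
    [0.9,0,0,0.025,20],
  ],
)

```text
t: 22.3
ee_pos: [0.5136, 0.3612, 0.183]
ee_rot: [[0.222, 0.975, -0.003], [0.975, -0.222, -0.0], [-0.001, -0.003, -1.0]]
contact_force: [-0.9, -0.8, -4.5]
gripper_width: 0.0382
finger_force: 61.9
```

Run:
```python
from h import *
s=telemetry.state(); print(s["joint_positions"].round(2))
print(go([.5095,.402,.119],np.radians(-12.8)))
im=grab_frame("wrist"); cv2.imwrite("pics/w10.png",im[:,:,::-1]); np.savez("w10.npz",**get_calibration("wrist"))
```

```text
[-0.17  0.6  -0.7   1.67  0.43  1.04 -1.23]
(array([ 0.2592, -0.0859,  0.4265]), np.float64(-0.0))
```

View pics/w10.png

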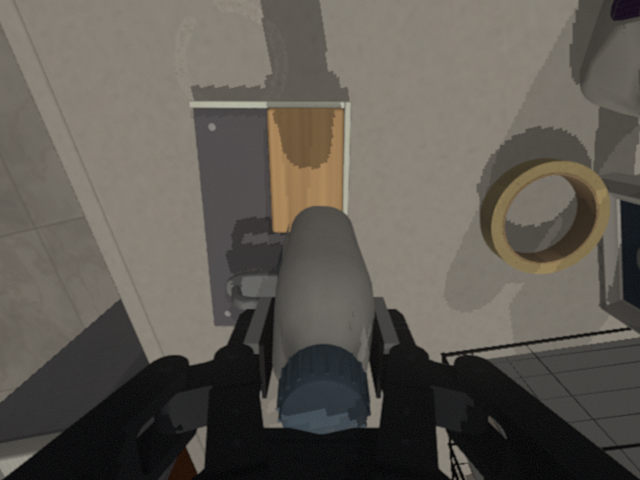

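The bottle is held upright, its cap at (322,390) and the far bottom edge of the base at row ~208. The board is in its corner ahead, at (305,165).

Run:
```python
from h import *
c=dict(np.load("w10.npz")); s=telemetry.state(); R=s["ee_rot"]
for uv,z in (((321,208),.096),((321,208),.10),((322,390),.246)): print((R.T@(ray(c,uv,z)-s["ee_pos"])*1000).round(1))
```

```text
[26.9 -0.2 86.9]
[27.8 -0.2 82.9]
[ 12.4   0.2 -63.1]
```

>>> play_rows(
  motion=[
    [0.14,-0.04,0,0,20],
    [0.268,-0.086,0,0,20],
    [0.268,-0.086,0,0,20],
    [0.268,-0.086,0.2,0,20],
    [0.268,-0.086,0.35,0,20],
    [0.268,-0.086,0.41,0,20],
    [0.268,-0.086,0.425,0,20],
    [0.268,-0.086,0.435,0,20],
    [0.268,-0.086,0.435,0,20],
  ],
)

```text
t: 23.48
ee_pos: [0.5121, 0.402, 0.1204]
ee_rot: [[0.225, 0.974, 0.001], [0.974, -0.225, 0.001], [0.001, 0.001, -1.0]]
contact_force: [0.7, -0.2, -3.6]
gripper_width: 0.038
finger_force: 61.9
```

Not touching yet; lower in small steps.

>>> play_rows(
  motion=[
    [0,-0.015,0.01,0,20],
    [0,-0.015,0.02,0,20],
    [0,-0.015,0.03,0,20],
    [0,-0.015,0.03,0,20],
  ],
)

```text
t: 23.98
ee_pos: [0.5094, 0.4032, 0.1172]
ee_rot: [[0.225, 0.974, 0.001], [0.974, -0.225, 0.001], [0.001, 0.001, -1.0]]
contact_force: [-2.5, -2.4, 7.5]
gripper_width: 0.0381
finger_force: 63.0
```

>>> play_rows(
  motion=[
    [0,0,0,0,34],
    [0,0,0,0,42],
    [0,0,0,0,50],
    [0,0,0,0,66],
    [0,0,-0.01,0,76],
    [0,0,-0.01,0,76],
    [0,0,-0.3,0,76],
    [0,0,-0.6,0,76],
    [0,0,-0.9,0,76],
    [0,0,-0.9,0,76],
  ],
)

```text
t: 25.22
ee_pos: [0.5108, 0.404, 0.2546]
ee_rot: [[0.225, 0.974, 0.006], [0.974, -0.225, 0.005], [0.006, 0.005, -1.0]]
contact_force: [-0.3, -0.1, -1.4]
gripper_width: 0.0762
finger_force: 0.0
```

Run:
```python
from h import *
s=telemetry.state(); print(s["ee_pos"],s["joint_positions"].round(2))
im=grab_frame("wrist"); cv2.imwrite("pics/w11.png",im[:,:,::-1]); np.savez("w11.npz",**get_calibration("wrist"))
```

```text
[0.51082736 0.40402083 0.25459517] [-0.22  0.56 -0.72  1.55  0.39  1.18 -1.25]
```

View pics/w11.png

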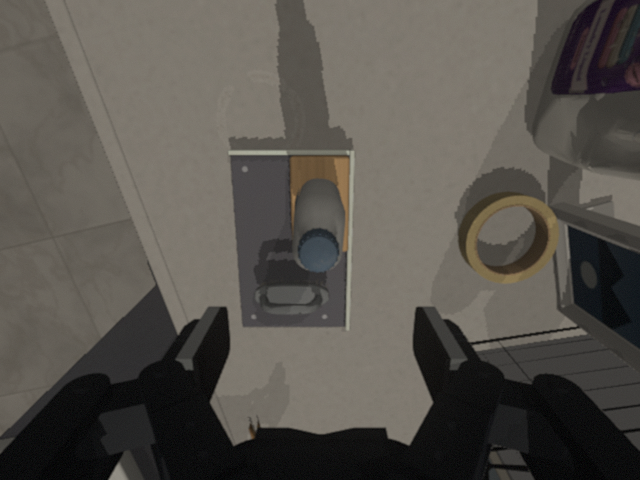

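The bottle stands on the middle of the board, its cap at (319,250), and the board and brush are undisturbed. Now the spool.

>>> play_rows(
  motion=[
    [-0.3,0.05,0,-0.012,70],
    [-0.65,0.1,0,-0.024,70],
    [-0.98,0.2,0,-0.036,70],
  ],
)

```text
t: 25.65
ee_pos: [0.5045, 0.2503, 0.2485]
ee_rot: [[-0.003, 1.0, -0.003], [1.0, 0.003, -0.001], [-0.001, -0.003, -1.0]]
contact_force: [0.6, 0.1, 0.0]
gripper_width: 0.0699
finger_force: 0.0
```

>>> play_rows(
  motion=[
    [-0.3,0,0,0,60],
    [-0.65,0,0,0,60],
    [-1,0,0,0,60],
  ],
)

```text
t: 26.02
ee_pos: [0.5047, 0.1001, 0.2488]
ee_rot: [[0.001, 1.0, -0.002], [1.0, -0.001, -0.0], [-0.0, -0.002, -1.0]]
contact_force: [0.9, -0.8, 0.4]
gripper_width: 0.0599
finger_force: 0.0
```

>>> play_rows(
  motion=[
    [-0.3,0,0,0,60],
    [-0.65,0,0,0,60],
    [-1,0,0,0,60],
  ],
)

```text
t: 26.4
ee_pos: [0.5045, -0.0497, 0.249]
ee_rot: [[0.001, 1.0, -0.002], [1.0, -0.001, 0.0], [0.0, -0.002, -1.0]]
contact_force: [1.3, -1.4, 0.7]
gripper_width: 0.0598
finger_force: 0.0
```

Run:
```python
from h import *
print(telemetry.state()["ee_pos"],go([.4877,-.15,.20],0))
```

```text
[ 0.50450329 -0.04967139  0.24897182] (array([-0.669 , -0.1109,  0.3265]), np.float64(-0.0001))
```

>>> play_rows(
  motion=[
    [-0.35,-0.08,0.15,0,60],
    [-0.67,-0.11,0.3,0,60],
    [-0.67,-0.11,0.327,0,60],
    [-0.67,-0.11,0.327,0,60],
  ],
)

```text
t: 26.9
ee_pos: [0.4883, -0.1475, 0.2001]
ee_rot: [[0.0, 1.0, -0.002], [1.0, -0.0, 0.002], [0.002, -0.002, -1.0]]
contact_force: [-0.5, 0.4, -0.3]
gripper_width: 0.0601
finger_force: 0.0
```

Run:
```python
from h import *
c=get_calibration("wrist"); s=telemetry.state(); print(s["ee_pos"],s["joint_positions"].round(2))
pr=[proj(c,p).round(1) for p in ([.4877,-.1825,.05],[.4368,-.358,.135])]; print("predicted px spool top, starch",pr)
im=grab_frame("wrist"); cv2.imwrite("pics/w12.png",im[:,:,::-1])
hsv=cv2.cvtColor(im[:,:,::-1].copy(),cv2.COLOR_BGR2HSV); m=cv2.inRange(hsv,(5,70,60),(25,255,255)); m[:,:270]=0;m[:,375:]=0
for k in cv2.findContours(m,0,1)[0]:
    if cv2.contourArea(k)>60:
        (u,v),r_=cv2.minEnclosingCircle(k); print((round(u,1),round(v,1)),round(r_,1),cv2.boundingRect(k),ray(c,(u,v),.05).round(4))
```

```text
[ 0.48830193 -0.14752806  0.20010046] [ 0.81  0.37 -0.7   1.93  0.29  0.94 -0.03]
predicted px spool top, starch [array([321.2, 262.8]), array([256.2, 511.4])]
(321.9, 263.2) 14.2 (308, 250, 29, 28) [ 0.4882 -0.1829  0.05  ]
```

>>> play_rows(
  motion=[
    [-0.236,-0.001,0.3,0,55],
    [-0.236,-0.001,0.6,0,55],
    [-0.236,-0.001,0.9,0,55],
    [-0.236,-0.001,0.9,0,55],
  ],
)

```text
t: 27.45
ee_pos: [0.4872, -0.1814, 0.064]
ee_rot: [[-0.002, 1.0, -0.005], [1.0, 0.002, 0.003], [0.003, -0.005, -1.0]]
contact_force: [-0.4, 0.5, 0.3]
gripper_width: 0.0551
finger_force: 0.0
```

>>> play_rows(
  motion=[
    [0,0,0.2,0,55],
    [0,0,0.29,0,50],
    [0,0,0.29,0,40],
    [0,0,0.29,0,15],
    [0,0,0.29,0,15],
    [0,0,0.29,0,15],
    [0,0,0.29,0,15],
    [0,0,0.29,0,15],
  ],
)

```text
t: 28.45
ee_pos: [0.4897, -0.1838, 0.024]
ee_rot: [[0.001, 1.0, 0.002], [1.0, -0.001, -0.001], [-0.001, 0.002, -1.0]]
contact_force: [-0.6, 0.6, 7.1]
gripper_width: 0.0227
finger_force: 58.7
```

>>> play_rows(
  motion=[
    [0,0,-0.3,0,15],
    [0,0,-0.6,0.02,15],
    [0,0,-0.9,0.05,15],
    [0,0,-1,0.08,15],
    [-0.1,0,-1,0.108,15],
    [-0.2,0.02,-1,0.137,15],
    [-0.4,0.05,-1,0.165,15],
    [-0.6,0.08,-1,0.195,15],
    [-0.8,0.1,-1,0.215,15],
    [-0.8,0.1,-1,0.215,15],
    [-0.8,0.1,-1,0.215,15],
  ],
)

```text
t: 29.82
ee_pos: [0.5037, -0.3027, 0.1728]
ee_rot: [[0.976, 0.219, 0.0], [0.219, -0.976, 0.001], [0.0, -0.001, -1.0]]
contact_force: [0.2, -0.1, -0.1]
gripper_width: 0.0225
finger_force: 58.8
```

Run:
```python
from h import *
c=get_calibration("wrist"); s=telemetry.state(); print(s["ee_pos"],s["joint_positions"].round(2))
t=get_calibration("top")
j=ray(t,(474.7,206.4),.09); st=ray(t,(501.6,280.5),.135); mid=(j+st)/2; print(j,st,np.linalg.norm((j-st)[:2]),mid)
print(go([mid[0],mid[1],.026],np.arctan2(*(j-st)[1::-1])+np.pi/2))
im=grab_frame("wrist"); cv2.imwrite("pics/w13.png",im[:,:,::-1]); np.savez("w13.npz",**c)
```

```text
[ 0.50371651 -0.30270402  0.17279346] [ 0.73  0.46 -0.32  1.79  0.17  0.92 -1.01]
[ 0.59033534 -0.32415082  0.09      ] [ 0.43780735 -0.35923387  0.135     ] 0.15651072946490507 [ 0.51407134 -0.34169234  0.1125    ]
(array([0.0101, 0.2694, 0.9785]), np.float64(-0.0008))
```

View pics/w13.png

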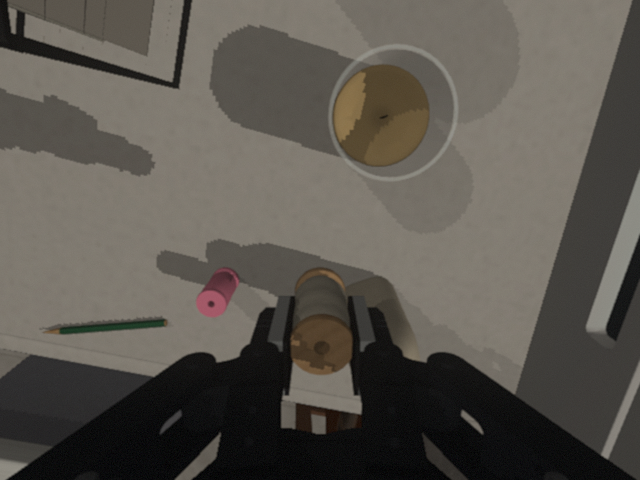

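The spool is held upright at (321,320). The jar rim is centred at (395,113) with the starch bottle's back edge at (370,280), and the pink look-alike at (213,303) is clear of the path.

Run:
```python
from h import *
c=dict(np.load("w13.npz")); j=ray(c,(395,113),.09); print("jar",j, "starch back base",ray(c,(368,278),.13),ray(c,(368,278),0))
t=get_calibration("top"); j=(j+ray(t,(474.7,206.4),.09))/2; st=ray(t,(501.6,280.5),.135); mid=(j+st)/2; print(j,st,np.linalg.norm((j-st)[:2]),mid); print(go([mid[0],mid[1],.026]))
```

```text
jar [ 0.59548054 -0.32676232  0.09      ] starch back base [ 0.50756665 -0.32893777  0.13      ] [ 0.45590045 -0.35920957  0.        ]
[ 0.59290794 -0.32545657  0.09      ] [ 0.43780735 -0.35923387  0.135     ] 0.1587359406395632 [ 0.51535764 -0.34234522  0.1125    ]
(array([0.0164, 0.2776, 0.9785]), 0.0)
```

>>> play_rows(
  motion=[
    [0.008,0.15,0,0,15],
    [0.017,0.278,0,0,15],
    [0.017,0.278,0,0,15],
    [0.017,0.278,0.3,0,15],
    [0.017,0.278,0.6,0,15],
    [0.017,0.278,0.85,0,15],
    [0.017,0.278,0.95,0,15],
    [0.017,0.278,0.98,0,15],
    [0.017,0.278,0.98,0,15],
  ],
)

```text
t: 31.0
ee_pos: [0.5161, -0.3441, 0.0267]
ee_rot: [[0.976, 0.218, 0.002], [0.218, -0.976, -0.001], [0.001, 0.001, -1.0]]
contact_force: [-0.0, 0.9, 0.4]
gripper_width: 0.0228
finger_force: 58.9
```

>>> play_rows(
  motion=[
    [0,0,0.01,0,15],
    [0,0,0.018,0,15],
    [0,0,0.022,0,15],
    [0,0,0.022,0,15],
  ],
)

```text
t: 31.5
ee_pos: [0.516, -0.3443, 0.0241]
ee_rot: [[0.976, 0.217, 0.001], [0.217, -0.976, -0.001], [0.001, 0.002, -1.0]]
contact_force: [-2.6, 0.8, 7.6]
gripper_width: 0.0226
finger_force: 59.8
```

>>> play_rows(
  motion=[
    [0,0,0.01,0,22],
    [0,0,0.01,0,26],
    [0,0,0.01,0,32],
    [0,0,0.01,0,42],
    [0,0,0.01,0,48],
    [0,0,0,0,48],
    [0,0,-0.15,0,48],
    [0,0,-0.3,0,48],
    [0,0,-0.6,0,48],
    [0,0,-0.98,0,48],
    [0,0,-0.98,0,48],
  ],
)

```text
t: 32.88
ee_pos: [0.5182, -0.3454, 0.1747]
ee_rot: [[0.976, 0.217, 0.008], [0.217, -0.976, -0.005], [0.007, 0.007, -1.0]]
contact_force: [-0.8, 0.8, -0.2]
gripper_width: 0.0478
finger_force: 0.0
```

>>> play_rows(
  motion=[
    [-0.2,0,-0.3,0,48],
    [-0.4,-0.2,-0.6,0,48],
    [-0.5,-0.5,-0.8,0,48],
    [-0.5,-0.5,-0.8,0,48],
  ],
)

```text
t: 33.38
ee_pos: [0.4256, -0.285, 0.2917]
ee_rot: [[0.976, 0.22, 0.003], [0.22, -0.976, -0.003], [0.002, 0.003, -1.0]]
contact_force: [-0.7, -0.0, -0.6]
gripper_width: 0.0478
finger_force: 0.0
```

Run:
```python
from h import *
w=grab_frame("wrist")[:,:,::-1]; c=get_calibration("wrist"); np.savez("wf.npz",**c)
tp=grab_frame("top")[:,:,::-1]; print(telemetry.state()["ee_pos"],proj(c,[.516,-.344,.05]))
a=cv2.resize(w[:,:],(400,300)); b=cv2.resize(tp[190:320,80:540],(800,226))
o=np.zeros((526,800,3),np.uint8); o[:300,:400]=a; o[:300,400:]=cv2.resize(grab_frame("side")[150:350,140:540,::-1],(400,300))[:, :400]; o[300:]=b
cv2.imwrite("pics/fin.png",o)
```

```text
[ 0.42545973 -0.28711201  0.28922109] [395.70282569 126.13929492]
```

View pics/fin.png

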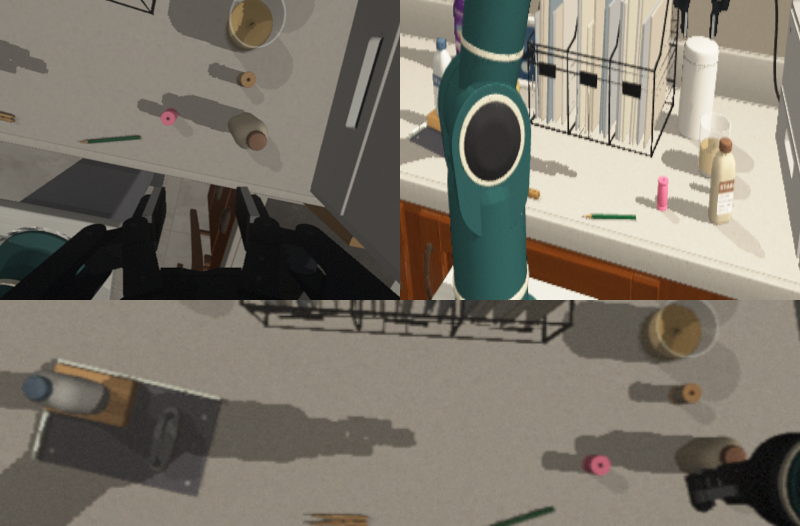

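The final montage shows the spool standing between the jar and the starch bottle: spool top at wrist pixel (397,126), jar rim (412,32), starch cap (411,226). The bottle is upright on the board in the corner, and the brush is in the tray's right half.

Run:
```python
from h import *
c=dict(np.load("wf.npz")); j=ray(c,(412,32),.09); s=ray(c,(411,226),.135); p=ray(c,(397,126),.05); print(j,s,p,"mid",(j+s)/2)
w=dict(np.load("w11.npz")); print("bottle cap",ray(w,(319,250),.178),"board .5093 .4015")
print(sign_off())
```

```text
[ 0.58909604 -0.32856547  0.09      ] [ 0.43871391 -0.36240288  0.135     ] [ 0.51640877 -0.34522406  0.05      ] mid [ 0.51390497 -0.34548417  0.1125    ]
bottle cap [0.5095638  0.40618858 0.178     ] board .5093 .4015
the job is handed in; nothing more can be done
None
```

I handed the job in at about 33 s, well under the 106 s limit: the board is in the corner with the bottle on it, the brush is in the right half of the tray, and the spool is between the jar and the starch bottle. My last measurements put the bottle about 5 mm from the board's middle, the brush about 2 mm from its spot and the spool about 3 mm from the midpoint, but the hand-in gave no verdict.

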